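Rock the brass-faced burnishing block out of its nest

ROBOT

A 7-joint arm with a two-finger parallel gripper is mounted at the origin on the work surface. World frame = base frame: x ahead of the robot, y to its left, z up, the work surface at z = 0. Lengths are in m, angles in rad, forces in N, time in s.
With the tool pointing down it reaches from about 0.425 to 0.925 m from the base axis. Payload 6.8 kg.
Tool frame: the origin (TCP) lies midway between the tips of the shut fingers; the grasp point (between the pads) lies 19 mm behind it; z points along the fingers, y is the line along which they close (so a half turn about z gives the same grasp; the last joint's range is limited). The gripper opens to 88 mm and grips with 3 to 60 N. Pads are 20 mm wide; open, the fingers measure 115 mm over their backs; the gripper's body (75 mm by 178 mm) begins 61 mm behind the grasp point.
Start: joints at [1.206, 0.477, 0.022, 1.555, -0.011, 1.109, -0.083], TCP at [0.171, -0.653, 0.223] pointing down, gripper open.
Joint ranges: [-2.96, 2.96], [-0.34, 2.1], [-1.41, 1.46], [0.24, 2.44], [-1.37, 4.51], [0.17, 1.92], [-2.96, 2.96]. Speed limits (rad/s): [2.39, 2.39, 3.14, 3.14, 3.14, 3.14, 3.14].

INTERFACE

Orientations are given as [roll, pitch, yaw] about the fixed x, y, z axes, in that order (R = Rz(yaw) Ry(pitch) Rx(roll)).
In Python, from plant import manip gives the robot as it stands. Calls block until the motion is done:
- manip.move_ptp(position, orientation): joint-space move of the TCP to a pose.
- manip.line_to(position, orientation=None, vel=0.15, max_force=None): straight line of the TCP; orientation=None keeps the orientation; vel is the mean speed in m/s. With max_force (N) it stops when the force on the tool has changed by that much, and returns True; else False.
- manip.move_joints(angles): joint-space move.
- manip.open_gripper() and manip.grasp(grasp_force=None): open the fingers fully, or close them until they stop; grasp_force is the grip in N (None keeps the last).
- manip.pause(seconds).
- manip.inverse_kinematics(position, orientation): joint angles nearest the present ones, or None.
- manip.grab_frame(name): name is "scene" or "top"; returns a dict with "image" (480x640x3 uint8, red, green, blue), "depth" (480x640 float32, m along the optical axis (not along the pixel's ray), 0 where there is no reading), "camera_matrix" (3x3 intrinsics, pixels), "R" (3x3) and "t" (3): a world point X has camera coordinates R X + t. Camera axes: x right, y down, z forward; pixel columns grow to the right and rows downward; lengths in m; the calibration is good to about 2 mm. A picture is of the moment at which its call begins.
A pose or a line that the arm cannot do raises manip.MotionError and nothing moves.
- manip.job_done(): hands the job in; it is judged then, once.
Trained networks look in a picture, given as the dict that the camera call returned (one of the last four; its "shot" number tells which), for a name from the list of things; names that differ only in an ending like _2 or _b are one class to them, and where a whole thing is asked for, a point or a joint stands for the part that bears it (a point fixed in the world has none). Each returns a list of dicts, best first, with "confidence" (0 to 1); they miss things now and then, are a little off and sometimes report something else, mostly with a low value. They report only what shows in the picture. A call takes as long as a camera call. They do not tell look-alikes from the thing itself.
- manip.spot_in(picture, target): "centre" ([column, row] in pixels, amid what is visible of it).
- manip.silhouettes(picture, target): "mask" (480x640 bool, what is visible of it) and "centre" ([column, row] in pixels, amid what is visible of it).
Readings, each from a call of its own:
- manip.current_t(): time.
- manip.current_joint_pos(): joint angles.
- manip.current_qvel(): joint speeds.
- manip.current_joint_efforts(): joint torques, N m.
- manip.current_position(): TCP position.
- manip.current_tcp_rot(): TCP orientation.
- manip.current_wrist_force(): force on the tool from outside, world axes, zero at the start.
- manip.current_wrist_torque(): the same for the moment, N m.
- manip.current_gripper_width(): finger opening in m.
- manip.current_gripper_force(): force on a finger pad.
Only numpy, scipy, OpenCV 4.12 (cv2) and the standard library are available. Lean on these libraries where they do the work, as an engineer would, in place of code of your own. Each camera call takes 0.05 s, during which the arm holds its last target. There are 200 camera calls.

TASK

Two burnishing blocks lie sunk in wooden nests with no room for fingers. Press down the black-striped end of the brass-faced one so that its other end tips up and stays up, then lift it out by the raised end and set it down, without dropping it, face up in the middle of the green mat. Leave the dark-faced block undisturbed in its nest.

Things in the scene. Friction and masses are not known exactly. Their poses are not given: they have to be found in the camera images.
- brass_block_mid (a point): Centre (half-way up) of the block to take: pale wood 120 (x) x 50 (y) x 30 mm (z up), top face brass, about 0.3 kg. Black strip across the face 11 mm from the +x end: press there. Its sole is flat from the -x end to mid-length, then rises at 20 deg to the +x end: pushed down 10 mm there, it rocks over 20 deg by itself and stays, its -x top edge 18 mm above the nest rim. It rests so on the mat too.
- nest_a: Brown wooden nest of the brass-faced block, fixed, 161 (x) x 83 (y) x 39 mm high, left or right of the mat. Origin: centre of its underside, on the table. Its pocket has its floor 8 mm above the table and its rim 1 mm above the block's face; gaps around the block: 2.5 mm at the long sides, 3 mm at the -x end, 10 mm at the +x end.
- slate_block_mid (a point): Centre (half-way up) of the other block, to be left in its nest on the other side of the mat: same shape, size and kind of nest, but with a dark grey face.
- mat: Green square mat 160 x 160 mm, 4 mm thick, fixed; origin at the centre of its underside, on the table; z up.
There are look-alikes about, which are no part of the job. What is shaped like the part that bears brass_block_mid but pink, purple or turquoise is not meant.

How it is judged:
On the way, in this order (a step that is already met when the one before it is completed fails the run):
1. the brass-faced block is tipped up, still in its nest (angle between brass_block_mid's own z axis and vertical above 0.26 rad and distance of brass_block_mid from where it was at the start of the episode below 0.025 m), for 0.2 s.
2. it is lifted clear of the nest in the fingers (height (world z) of brass_block_mid above 0.06 m and contact force between the fingers and brass_block above 0.5 N), for 0.1 s.
At the end, for the whole second after the job is handed in: The brass-faced block rests still on the green mat, face up (tilted under 30 degrees), centre within 40 mm of the mat's centre and under 30 mm above the table; the dark-faced block lies level in its nest, moved under 10 mm (horizontal distance between brass_block_mid and mat below 0.04 m and height (world z) of brass_block_mid below 0.03 m and angle between brass_block_mid's own z axis and vertical below 0.52 rad and linear speed of brass_block below 0.02 m/s and distance of slate_block_mid from where it was at the start of the episode below 0.01 m and angle between slate_block_mid's own z axis and vertical below 0.1 rad); the robot touches nothing.
It fails at once if the brass-faced block is let go with its centre more than 55 mm above the table (height (world z) of brass_block_mid above 0.055 m and contact force between the fingers and brass_block below 0.05 N).
It fails at once if the dark-faced block is tipped (angle between slate_block_mid's own z axis and vertical above 0.2 rad).
It also fails if it takes over 50 s, if anything falls off the work surface, if the arm or the gripper's body presses on something with over 40 N, if the wrist force passes 120 N, or if a joint passes its speed limit or range.

## Working session

There is one attempt and no reset: what is moved stays moved. The work goes in short steps, each a Python script; the robot and the scene stay as the last script left them, time stands still between calls to the robot, and variables do not carry over. Pictures are saved under pics/ and viewed, at most 10 in all, crops included, and the job is handed in when it is done.

```bash
mkdir -p pics; python3 - <<'E'
from plant import manip
import cv2,numpy as np,pickle
for n in("top","scene"):
    f=manip.grab_frame(n); cv2.imwrite(f"pics/{n}0.png",f["image"][:,:,::-1]); pickle.dump(f,open(n+"0.pkl","wb"))
    print(n,f["camera_matrix"].tolist(),f["R"].tolist(),f["t"])
    for k in("brass_block_mid","nest_a","mat","slate_block_mid"):
        print(k,[(np.round(d["centre"]).tolist(),round(d["confidence"],2)) for d in manip.spot_in(f,k)])
E
```

```text
top [[441.9542712824356, 0.0, 327.57350968099234], [0.0, 441.9542712824356, 235.40743701692247], [0.0, 0.0, 1.0]] [[-0.011738634199785198, -0.9991924028543915, -0.03842846009393222], [-0.9963561305936851, 0.014934862268467318, -0.083972679589265], [0.08447878725161181, 0.037302707235390004, -0.9957267911116018]] [-0.055145    0.43843894  0.85248499]
brass_block_mid [([409.0, 298.0], 0.78), ([320.0, 282.0], 0.57)]
nest_a [([405.0, 173.0], 0.64)]
mat [([291.0, 170.0], 0.66)]
slate_block_mid [([165.0, 187.0], 0.72)]
scene [[497.278450109084, 0.0, 320.66662216043807], [0.0, 497.278450109084, 236.13188362799906], [0.0, 0.0, 1.0]] [[0.4801663561109447, 0.8771101961514474, -0.010861595937404864], [0.7100847417637816, -0.3959399094419521, -0.5822467240142812], [-0.5149950776205549, 0.2718626342811177, -0.8129395906882195]] [-0.14587346 -0.30127092  1.4092815 ]
brass_block_mid [([277.0, 313.0], 0.96), ([312.0, 216.0], 0.69), ([242.0, 235.0], 0.64), ([160.0, 265.0], 0.58)]
nest_a [([288.0, 319.0], 0.58)]
mat [([388.0, 280.0], 0.86)]
slate_block_mid [([463.0, 220.0], 0.61), ([385.0, 279.0], 0.59)]
```

View pics/top0.png

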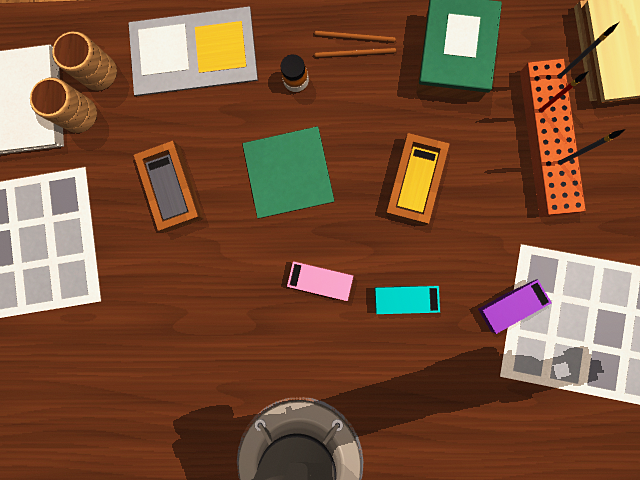

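View pics/scene0.png

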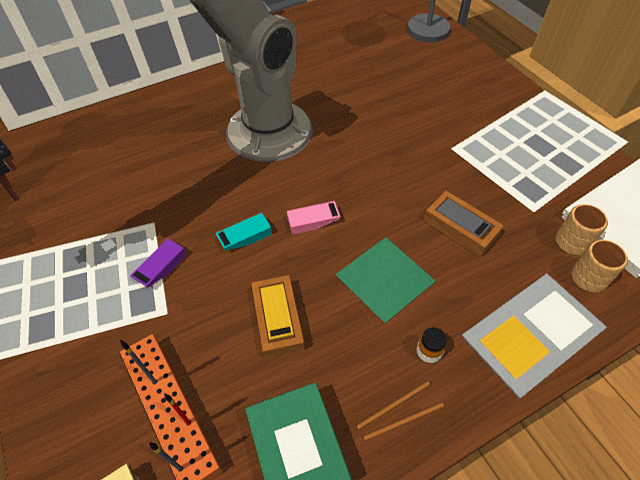

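The top view shows the brass-faced block in its nest at (417,178), with the strip at the upper end (424,154). The mat is at (288,172) and the slate nest at (167,187). The pink, turquoise and purple look-alikes lie lower in the picture.

```bash
cat > h.py <<'E'
import cv2,numpy as np
def to_plane(f,px,z):
    K,R,t=f["camera_matrix"],f["R"],f["t"]
    px=np.asarray(px,float).reshape(-1,2)
    d=(R.T@np.linalg.inv(K)@np.c_[px,np.ones(len(px))].T).T
    c=-R.T@t
    return (c+d*((z-c[2])/d[:,2])[:,None])[:,:2]
def region(f,lo,hi,box):
    h=cv2.cvtColor(f["image"],cv2.COLOR_RGB2HSV)
    m=cv2.inRange(h,lo,hi); b=np.zeros_like(m); x0,y0,x1,y1=box; b[y0:y1,x0:x1]=255
    ys,xs=np.nonzero(m&b); return np.c_[xs,ys]
def rect(f,px,z):
    return cv2.minAreaRect((to_plane(f,px,z)*1000).astype(np.float32))
E
python3 - <<'E'
from h import *
import pickle
T=pickle.load(open("top0.pkl","rb"));S=pickle.load(open("scene0.pkl","rb"))
for f,bb,bm in((T,(380,125,455,230),(235,120,340,225)),(S,(248,270,308,355),(330,230,440,325))):
    y=region(f,(20,120,100),(35,255,255),bb); print("brass",len(y),rect(f,y,.038))
    k=region(f,(0,0,0),(179,255,45),bb); 
    n=region(f,(8,120,120),(18,255,255),bb); print("nest",len(n),rect(f,n,.039))
    # strip: dark pixels inside yellow hull
    hull=cv2.convexHull(y.astype(np.int32)); s=np.array([p for p in k if cv2.pointPolygonTest(hull,(float(p[0]),float(p[1])),False)>0])
    print("strip",len(s),to_plane(f,s,.038).mean(0) if len(s) else None)
    m=region(f,(60,80,40),(90,255,255),bm); print("mat",rect(f,m,.004))
    # depth of face
    d=f["depth"][y[:,1],y[:,0]]; K=f["camera_matrix"]
    P=(np.linalg.inv(K)@np.c_[y,np.ones(len(y))].T)*d; X=f["R"].T@(P-f["t"][:,None]); print("depth z",np.median(X[2]),X.mean(1))
E
```

```text
brass 1402 ((542.8248291015625, -236.37063598632812), (49.81312561035156, 119.93694305419922), 73.87843322753906)
nest 1818 ((552.9556274414062, -235.7463836669922), (142.8081512451172, 191.56057739257812), 88.57534790039062)
strip 124 [ 0.5902617  -0.25046616]
mat ((569.8182373046875, 19.44731903076172), (158.8955535888672, 158.83424377441406), 11.46534252166748)
depth z 0.03841314728453632 [ 0.5355104  -0.23362696  0.04261234]
brass 1178 ((541.664306640625, -235.59449768066406), (50.976112365722656, 123.85066986083984), 74.26687622070312)
nest 1432 ((538.4303588867188, -232.982421875), (118.56243133544922, 192.1072540283203), 66.17176818847656)
strip 98 [ 0.58768061 -0.248887  ]
mat ((568.6072387695312, 19.63640594482422), (158.9261474609375, 159.52769470214844), 11.640921592712402)
depth z 0.0375937888414138 [ 0.53961291 -0.23528511  0.0393565 ]
```

```bash
cat >> h.py <<'E'
C=np.array([.5422,-.2360]); YAW=-.279; U=np.array([np.cos(YAW),np.sin(YAW)]); MAT=np.array([.5692,.0195])
E
python3 - <<'E'
from h import *
from plant import manip
import pickle
print(manip.current_tcp_rot())
p=C+.049*U
cands=[[np.pi,0,y] for y in (YAW,YAW+np.pi)]
js=[manip.inverse_kinematics([*p,.2],o) for o in cands]; print(js)
q0=manip.current_joint_pos()
o=min((np.abs(np.array(j)-q0).max(),i) for i,j in enumerate(js) if j is not None)[1]; o=cands[o]; print(o)
manip.grasp(20)
manip.line_to([.171,-.653,.28],vel=.2)
manip.line_to([*p,.2],o,vel=.2)
manip.line_to([*p,.05],vel=.15)
print("pressing",manip.line_to([*p,.024],vel=.02,max_force=30),manip.current_position(),manip.current_wrist_force())
manip.line_to([*p,.2],vel=.15)
manip.line_to([.42,-.35,.25],vel=.2)
manip.open_gripper()
f=manip.grab_frame("scene");cv2.imwrite("pics/s1.png",cv2.resize(f["image"][180:400,180:460,::-1],None,fx=2.5,fy=2.5)); pickle.dump(f,open("s1.pkl","wb"))
print(manip.current_t())
E
```

```text
[-3.14154397e+00  8.44647738e-07  2.56831952e-01]
[array([ 0.37730355,  0.44316847, -0.10058227,  1.66172829,  0.04997138,
        1.03920155, -1.58876145]), array([ 0.75744684,  0.51666345, -0.63476213,  1.63343848,  0.33447575,
        1.10245109,  1.32409907])]
[3.141592653589793, 0, 2.862592653589793]
pressing False [ 0.58909393 -0.24944091  0.0259048 ] [-6.48644009  1.45528909 17.17141847]
11.875
```

View pics/s1.png

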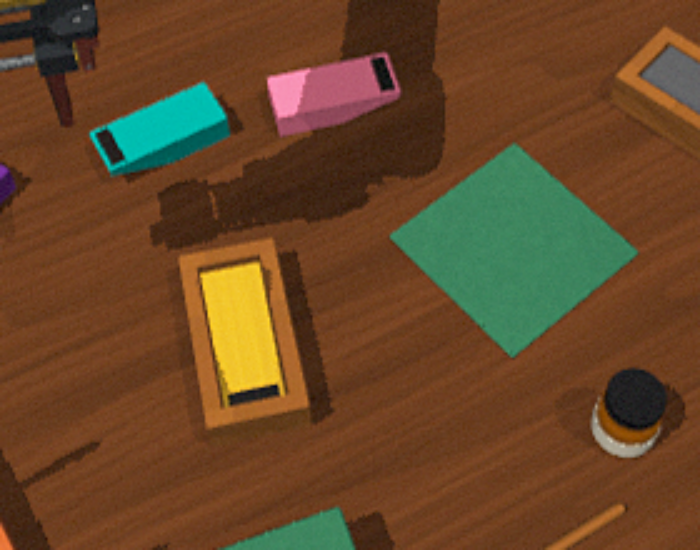

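The picture shows the block still in its nest around (240,335), with the strip now sunk at (255,393). The scene depth will give its tilt.

```bash
cat >> h.py <<'E'
def cloud(f,y):
    d=f["depth"][y[:,1],y[:,0]]; K=f["camera_matrix"]
    P=(np.linalg.inv(K)@np.c_[y,np.ones(len(y))].T)*d
    return (f["R"].T@(P-f["t"][:,None])).T[d>0]
E
python3 - <<'E'
from h import *
import pickle
f=pickle.load(open("s1.pkl","rb"))
y=region(f,(20,120,100),(35,255,255),(248,270,308,355)); X=cloud(f,y)
s=(X[:,:2]-C)@U; w=(X[:,:2]-C)@np.array([-U[1],U[0]])
ok=(abs(w)<18)&(s>-40)&(s<35)
print(np.polyfit(s[ok],X[ok,2],1),np.degrees(np.arctan(np.polyfit(s[ok],X[ok,2],1)[0])),np.percentile(s,[1,99]),np.percentile(w,[1,99]),X[:,2].max())
E
```

```text
[-0.31288434  0.03869135] -17.37408446908071 [-0.0636386   0.05164466] [-0.02464945  0.02552972] 0.05922152332404225
```

```bash
python3 - <<'E'
from h import *
from plant import manip
T=manip.grab_frame("top");S=manip.grab_frame("scene")
V=np.array([-U[1],U[0]])
for f,b in((T,(380,125,455,230)),(S,(248,270,308,355))):
    y=region(f,(20,120,100),(35,255,255),b); P=to_plane(f,y,.0567)-C
    X=cloud(f,y); s=(X[:,:2]-C)@U; w=(X[:,:2]-C)@V
    print(len(y),np.percentile(P@U,[0,1,2,5]),[(round(a,3),round(float(np.median(X[(abs(w)<18)&(abs(s-a)<.005),2])),4)) for a in np.arange(-.06,.06,.01) if ((abs(w)<18)&(abs(s-a)<.005)).any()])
    q=P@U<-.035; print("w at raised end",np.percentile((P@V)[q],[2,98]))
E
```

```text
1146 [-0.04516829 -0.04425419 -0.04342547 -0.04099193] [(np.float64(-0.05), 0.0585), (np.float64(-0.04), 0.0557), (np.float64(-0.03), 0.0518), (np.float64(-0.02), 0.0482), (np.float64(-0.01), 0.045), (np.float64(0.0), 0.041), (np.float64(0.01), 0.0378), (np.float64(0.02), 0.0338), (np.float64(0.03), 0.0301), (np.float64(0.04), 0.0267), (np.float64(0.05), 0.0233)]
w at raised end [-0.02370654  0.02349409]
1230 [-0.0485594  -0.04711952 -0.04569293 -0.04189742] [(np.float64(-0.06), 0.0271), (np.float64(-0.05), 0.0544), (np.float64(-0.04), 0.0548), (np.float64(-0.03), 0.0505), (np.float64(-0.02), 0.047), (np.float64(-0.01), 0.0435), (np.float64(0.0), 0.0397), (np.float64(0.01), 0.0366), (np.float64(0.02), 0.0326), (np.float64(0.03), 0.0289), (np.float64(0.04), 0.0249), (np.float64(0.05), 0.0227)]
w at raised end [-0.02390432  0.02333844]
```

The block is tipped 20°, with its raised edge at s ≈ -46 mm. Next I grasp there and lift.

```bash
python3 - <<'E'
from h import *
from plant import manip
import pickle
g=C-.040*U; o=[np.pi,0,YAW+np.pi]
manip.line_to([*g,.2],o,vel=.2)
manip.line_to([*g,.06],vel=.15)
print(manip.line_to([*g,.0405],vel=.04,max_force=6),manip.current_position())
manip.grasp(50)
print(manip.current_gripper_width(),manip.current_gripper_force())
manip.line_to([*g,.055],vel=.03)
manip.line_to([*g,.135],vel=.08)
print(manip.current_gripper_width(),manip.current_gripper_force(),manip.current_wrist_force(),manip.current_t())
f=manip.grab_frame("scene");cv2.imwrite("pics/s2.png",cv2.resize(f["image"][150:390,180:460,::-1],None,fx=2.4,fy=2.4)); pickle.dump(f,open("s2.pkl","wb"))
E
```

```text
False [ 0.50372576 -0.22488026  0.04034075]
0.04942379032924804 49.99939173460007
0.0498053909446358 49.99973952770233 [ 0.08756241 -0.58771455 -4.9306836 ] 17.0917
```

View pics/s2.png

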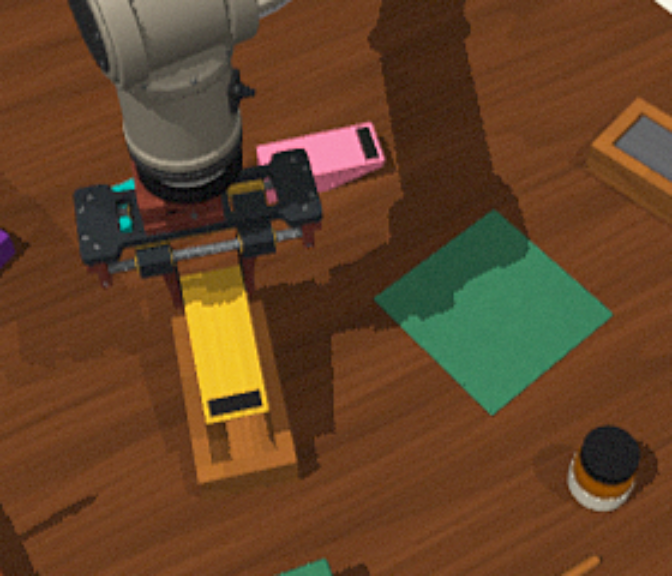

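The block hangs in the fingers over the nest, with its face at (225,345) and the strip at (235,403), clear of the rim. Next I measure its tilt in hand and carry it over the mat.

```bash
python3 - <<'E'
from h import *
from plant import manip
import pickle
V=np.array([-U[1],U[0]])
def tilt(f,b,c):
    X=cloud(f,region(f,(20,120,60),(35,255,255),b)); s=(X[:,:2]-c)@U; w=(X[:,:2]-c)@V
    k=(abs(w)<18)&(s>-.02)&(s<.04); p=np.polyfit(s[k],X[k,2],1); return k.sum(),np.degrees(np.arctan(p[0])),p[1]
print(tilt(pickle.load(open("s2.pkl","rb")),(240,250,300,330),C))
c=MAT-.005*U; g=c-.040*U     # tipped block's centre sits 5 mm ahead of its pivot
manip.line_to([*g,.135],vel=.15)
manip.line_to([*g,.09],vel=.1)
manip.pause(.3)
f=manip.grab_frame("scene"); cv2.imwrite("pics/s3.png",cv2.resize(f["image"][150:390,260:540,::-1],None,fx=2.4,fy=2.4)); print(tilt(f,(300,180,460,330),c))
print(manip.current_position(),manip.current_gripper_width(),manip.current_t())
E
```

```text
(np.int64(875), np.float64(-25.778502128102343), np.float64(0.13560100651258267))
(np.int64(745), np.float64(-32.794140839286406), np.float64(0.09485756090316759))
[0.52622958 0.03192176 0.09039833] 0.0499049560657876 19.9583
```

View pics/s3.png

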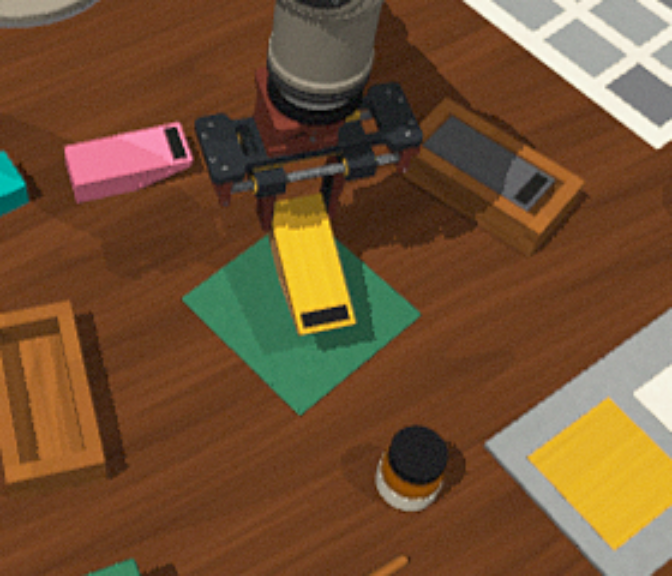

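It is sagging slowly in the grip (33°), so I lower it now. The mat will turn it back.

```bash
python3 - <<'E'
from h import *
from plant import manip
g=manip.current_position()[:2]
print(manip.line_to([*g,.037],vel=.06,max_force=25),manip.current_position(),manip.current_wrist_force())
manip.grasp(5); manip.pause(.3)
manip.open_gripper(); manip.pause(.2)
manip.line_to([*g,.15],vel=.12)
manip.line_to([g[0]-.08,g[1]-.05,.25],vel=.2)
f=manip.grab_frame("scene"); cv2.imwrite("pics/s4.png",cv2.resize(f["image"][150:390,260:540,::-1],None,fx=2.4,fy=2.4))
for n,b in(("scene",(330,200,440,330)),("top",(235,110,345,235))):
    f=manip.grab_frame(n)
    X=cloud(f,region(f,(20,120,60),(35,255,255),b)); print(X.mean(0)-[*MAT,0],np.linalg.svd(X-X.mean(0),full_matrices=False)[2][2])
print(manip.current_t())
E
```

```text
False [0.52661726 0.03205175 0.03718509] [ 1.11424659  0.6451801  -4.88173891]
[0.00034966 0.00048526 0.03224693] [0.32316665 0.12193298 0.93845387]Traceback (most recent call last):
  File "<stdin>", line 12, in <module>
IndexError: index 2 is out of bounds for axis 0 with size 2
```

View pics/s4.png

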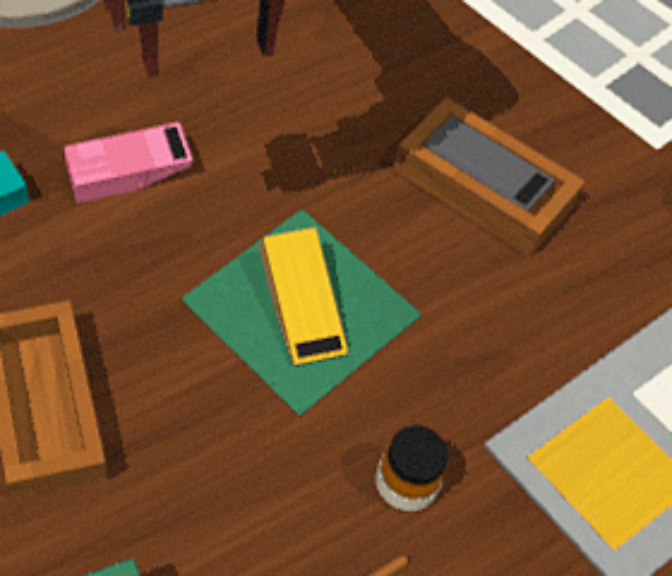

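The block rests tipped 20°, face up, in the middle of the mat at (305,295). The slate block is level in its nest at (490,165), and the arm is clear.

```bash
python3 -c "
from plant import manip
print(manip.current_t(), manip.job_done())"
```

```text
the job is handed in; nothing more can be done
24.5333 None
```

I pressed the brass-faced block up, lifted it out and set it face up (tilted about 20°) within a few millimetres of the mat's centre, left the dark-faced block in its nest, and handed the job in at 24.5 s; no verdict was returned.

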